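# Latch the swing-out bread board

### The arm

A 6-joint arm with a two-finger parallel gripper is mounted at the origin on the work surface. World frame = base frame: x ahead of the robot, y to its left, z up, the work surface at z = 0. Lengths are in m, angles in rad, forces in N, time in s.
With the tool pointing down it reaches from about 0.3 to 0.875 m from the base axis. Payload 6.4 kg.
Tool frame: the origin (TCP) lies midway between the tips of the shut fingers; the grasp point (between the pads) lies ctrl.grip_point_offset behind it (ctrl.grip_point_offset is the distance from the TCP to the grasp point, in m); z points along the fingers, y is the direction in which the jaws open and shut (so a half turn about z gives the same grasp; the last joint's range is limited). The gripper opens to 85 mm and grips with 20 to 120 N. Pads are 22 mm wide; open, the fingers measure 114 mm over their backs; the gripper's body (76 mm by 85 mm) begins 54 mm behind the grasp point. The pads swing forward as they close: fully open they stand 13 mm farther back than shut.
Start: joints at [1.125, 0.181, 1.607, -0, 1.354, -0.206], TCP at [0.137, 0.559, 0.231] pointing down, gripper open.
Joint ranges: [-2.99, 2.99], [-0.89, 2.07], [0.3, 2.58], [-1.14, 4.28], [0, 2.63], [-3.12, 3.12]. Speed limits (rad/s): [2.57, 2.57, 3.01, 3.14, 3.14, 3.14].

### API

Orientations are given as a unit quaternion [w, x, y, z].
In Python, from bench import ctrl, viewer gives the robot as it stands.
- The arm moves only by the shell command python3 -m handwheel 'ROWS' [OPENING]. ROWS is JSON, a list of rows, each an object with "travel": the shift along the tool's x, y, z as a fraction of full scale, a list of three; "dr": the turn, a rotation vector about the tool's x, y, z as a fraction of full scale, a list of three. A call has 1 to 20 rows; each row shifts and turns the pose as measured when the row begins, along the tool's axes as they then stand; what a row does not reach is not made up. Full scale, the value 1, is 150 mm for a shift and 30 degrees for a turn. A row lasts 1/12 s, in which the tool goes at most 41.7 mm and 7.16 degrees, less where a joint would pass 70% of its speed; a pose out of reach is approached as far as the arm can. A call with a number of a shift or a turn outside -1 to 1 is refused whole. A call with a gripper value outside its range is refused whole. OPENING is the opening, from -1 (shut) to 1 (fully open), set as the call begins (- or left out, the last holds). The fingers move at their own pace and stop on an object; the grip force is fixed at half the most. Time passes only in rows, so rows that do not move let the fingers close. It gives the time, the measured TCP pose, the force and the opening at its end, in the units of the state.
- ctrl.get_obs(): the state, without advancing time (a new reading comes with each control period).
- viewer.camera(name): name is "scene" or "top" or "wrist"; returns the picture (420x560x3 uint8, red, green, blue); there is no depth.
- viewer.get_calibration(name): a dict with "camera_matrix" (3x3 intrinsics, pixels), "k1" (the pictures are not rectified: a ray, as slopes to the right and down, at radius r is drawn at 1 + k1 r^2 times it, then the intrinsics apply), "R" (3x3) and "t" (3): a world point X has camera coordinates R X + t. Camera axes: x right, y down, z forward; pixel columns grow to the right and rows downward; lengths in m; the calibration is good to about 2 mm. A picture is of the moment at which its call begins: read the wrist's pose just before it. get_calibration takes no time and is no camera call; for the wrist camera it gives the pose at the moment of the call.
- ctrl.hand_in(): hands the job in, once; it reports no verdict.
The state is a dict: "time_s": time; "q": joint angles; "dq": joint speeds; "joint_efforts": joint torques, N m; "eef_pos": TCP position; "eef_rot": TCP orientation; "wrist_force": force on the tool from outside, world axes, zero at the start; "torque": the same for the moment, N m; "opening": opening from 0.0 (shut) to 1.0 (fully open).
Only numpy, scipy, OpenCV 4.12 (cv2) and the standard library are available. Lean on these libraries where they do the work, as an engineer would, in place of code of your own. Each camera call takes 0.05 s, during which the arm holds its last target. There are 200 camera calls.

### The job

The long bread board on the island has been left swung out on its brass pin. Push its free end round, gently and without straining it, until it sits on the rubber buffer and the spring catch has snapped out in front of it. Then take the hand away, lean lightly on the board's back edge (the buffer side) for a second to check that the catch holds it, and leave it latched, with the mug, pepper mill and jar undisturbed.

Things in the scene. Friction and masses are not known exactly. Their poses are not given: they have to be found in the camera images.
- dock: Fixed fitting on the counter. Origin: on the counter, on the axis of the brass pivot pin (12 mm thick, 26 mm cap up to z = 36 mm). Its x runs along the closed board from pin to latch; the board swings out to +y and is closed by pushing its free end towards -y. The check: about 6 N on the back edge, held a second; over 20 N on the board strains it.
- catch_place (a point): Fixed on the dock (303, 58, 12 mm): nominal nose of the catch. Catch and buffer sit in a white latch head (33 mm high, from dock x = 339 mm, on a brass plate to 393) on a slotted adjuster: each start the head stands up to 12 mm either way along dock y of its nominal place, unreported, so where the board snaps home must be felt. Do not push the fitting itself.
- buffer_place (a point): Fixed on the dock (268, -46, 12 mm): nominal face of the sprung rubber buffer, 16 mm thick, that meets the board's back edge. It gives 0.8 N per mm: about 4 mm till the catch can snap, 2 mm more to a dead stop. Its arm (y -81 to -99, x 250 to 385 mm, 30 mm high) is part of the adjustable head; from x = 40 to 235 mm there is free room behind the board.
- board: Loose wooden bread board 348 x 100 x 22 mm, about 0.6 kg, flat on the counter, its hole (15 mm) over the pin. Origin: hole axis, underside; x along the length to the free end, y to the front edge (+50 mm), back edge at -50. Spans x = -30 to 318 at the front edge, 285 at the back (slanted end). Swing from dock x to board x: 0.4 to 0.7 rad, anticlockwise, at the start; 0 +- 0.045 home.
- push_point (a point): On the board's front edge near the free end, half thickness up (board 250, 50, 11 mm): push here. It takes a few N of sliding friction, more from a swing of 0.2 rad on, where the slanted end meets the catch, 6 to 13 N just before the catch snaps, a drop as it snaps, then a steep rise at the dead stop.
- back_point (a point): On the board's back edge (board 170, -50, 11 mm): a good place for the check push from behind.
- board_corner (a point): The board's corner at free end and front edge, half thickness up (board 318, 50, 11 mm). Latched, it is at y = 51 mm in the dock frame with the head at its nominal place (39 to 64 mm over the head's settings).
- catch (a joint): Spring bolt of the catch, a brass tongue 14 mm wide, z = 4 to 20 mm, rounded nose towards the pin; nominally nose at dock x = 303 mm, y = 51.5 to 65.5 mm. Value in m: 0 sprung out, to 0.024 pushed in. The slanted board end pushes it in about 15 mm; once the front corner is past, it springs back to 0 in front of the front edge and traps the board.
- mug: White ceramic mug with a handle, 80 mm wide, 85 mm high, standing near the work. Origin: centre of its underside. Leave it alone.
- mill: Dark wooden pepper mill, 54 mm wide, 152 mm high. Origin: centre of its underside. Leave it alone.
- jar: Amber glass jar with a brass lid, 70 mm wide, 100 mm high. Origin: centre of its underside. Leave it alone.

How it is judged:
By the outcome, as a careful person would: the job done as asked, in the order asked, and still so for the second after the job is handed in, with the robot touching nothing.
It also fails if it takes over 59 s, if anything falls off the work surface, if the arm or the gripper's body presses on something with over 40 N, if the wrist force passes 120 N, or if a joint passes its speed limit or range.

## Working session

There is one attempt and no reset: what is moved stays moved. The work goes in short steps, Python scripts to look and compute and a shell command to move; the robot and the scene stay as the last step left them, time stands still between calls to the robot, and variables do not carry over. Pictures are saved under pics/ and viewed, about 8 in all and at most 12, crops included, and the job is handed in when it is done.

```bash
mkdir -p pics; ls
python3 - <<'E'
from bench import ctrl, viewer
import cv2,numpy as np
print(ctrl.get_obs(), ctrl.grip_point_offset)
for n in("top","scene"):
    im=viewer.camera(n);cv2.imwrite(f"pics/{n}0.png",im[:,:,::-1]);c=viewer.get_calibration(n);print(n,c)
E
```

```text
pics
{'time_s': 0.0, 'q': array([ 1.12473233e+00,  1.81536282e-01,  1.60799435e+00, -3.24019219e-07,
        1.35379212e+00, -2.06323430e-01]), 'dq': array([ 0.00047253,  0.00077155,  0.00044171,  0.00085296, -0.00119389,
       -0.0005675 ]), 'joint_efforts': array([ 4.73154560e-04, -4.44881594e+01, -3.51332331e+01, -1.90671817e-04,
        9.06303845e-03, -1.77080068e-05]), 'eef_pos': array([0.136291  , 0.55805532, 0.23039342]), 'eef_rot': array([-2.77047241e-04,  1.19583343e-01,  9.92823789e-01, -8.19487552e-04]), 'wrist_force': array([ 0.34607943, -0.31226315, -0.37985608]), 'torque': array([-0.06520067, -0.04290584, -0.00419032]), 'opening': 1.0001093052696257} 0.0187
top {'camera_matrix': array([[386.64489734,   0.        , 275.70260796],
       [  0.        , 386.64489734, 213.07563394],
       [  0.        ,   0.        ,   1.        ]]), 'k1': 0.029741708269606322, 'R': array([[-0.0226816 , -0.99972678,  0.00564809],
       [-0.9938532 ,  0.02193529, -0.10851107],
       [ 0.10835753, -0.00807458, -0.9940792 ]]), 't': array([0.1041656 , 0.60160283, 0.77515724])}
scene {'camera_matrix': array([[417.48782328,   0.        , 279.51484275],
       [  0.        , 417.48782328, 214.7812955 ],
       [  0.        ,   0.        ,   1.        ]]), 'k1': -0.1217160613828389, 'R': array([[-0.85400463,  0.51985013, -0.02078278],
       [ 0.32697623,  0.50522473, -0.79864543],
       [-0.40467596, -0.68884237, -0.60144289]]), 't': array([ 0.48201398, -0.21648303,  1.03184433])}
```

View pics/top0.png

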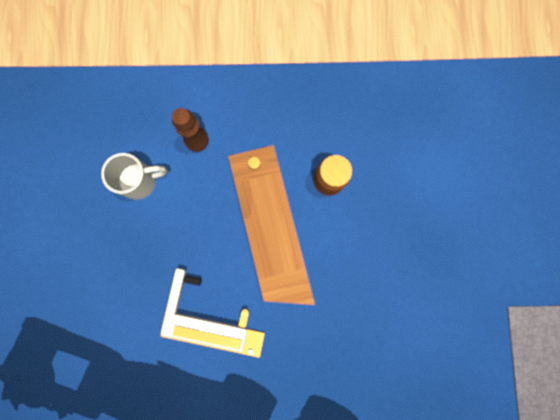

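View pics/scene0.png

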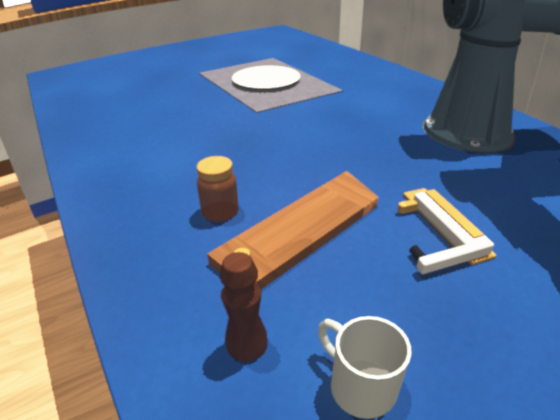

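The top view shows the pin cap at (254,163), the board's free end at (264,302) to (313,304), and the latch head at (162–265, 270–357). The buffer is at (192,281) and the catch nose at (244,314). The jar is at (333,170), with the mill and mug up and to the left. The scene view agrees.

```bash
cat > h.py <<'E'
import numpy as np,cv2
from bench import ctrl,viewer
def ray(cal,px,z):
    K=cal["camera_matrix"];u=(np.array(px,float)-K[:2,2])/[K[0,0],K[1,1]]
    s=u.copy()
    for _ in range(20): s=u/(1+cal["k1"]*(s@s))
    d=cal["R"].T@np.array([*s,1]);C=-cal["R"].T@cal["t"]
    return (C+d*(z-C[2])/d[2])[:2]
def board(im):
    hsv=cv2.cvtColor(im,cv2.COLOR_RGB2HSV)
    m=cv2.inRange(hsv,(5,100,90),(17,255,255));m[:75]=0
    m=cv2.morphologyEx(m,cv2.MORPH_CLOSE,np.ones((9,9)))
    m=cv2.morphologyEx(m,cv2.MORPH_OPEN,np.ones((5,5)))
    c=max(cv2.findContours(m,0,2)[0],key=cv2.contourArea)
    return c,hsv
E
python3 - <<'E'
from h import *
im=cv2.imread("pics/top0.png")[:,:,::-1].copy();cal=viewer.get_calibration("top")
c,hsv=board(im)
p=cv2.approxPolyDP(c,6,True)[:,0]
print("board",[(tuple(map(int,q)),ray(cal,q,.022).round(4)) for q in p])
y=cv2.inRange(hsv,(18,120,120),(32,255,255));y[:75]=0
n,l,st,ce=cv2.connectedComponentsWithStats(y)
for i in range(1,n):
    if st[i,4]>25: print("brass",st[i],ce[i].round(1),ray(cal,ce[i],.036).round(4),ray(cal,ce[i],.012).round(4))
w=cv2.inRange(hsv,(0,0,150),(179,80,255));w[:240]=0;w[:,300:]=0
cc=max(cv2.findContours(w|(y*(np.arange(420)[:,None]>240).astype('uint8')),0,2)[0],key=cv2.contourArea)
for q in cv2.approxPolyDP(cc,4,True)[:,0]: print("head",q,ray(cal,q,.033).round(4),ray(cal,q,.012).round(4))
for n,q,z in(("jar",(333,167),.1),("mug",(128,170),.085),("mill",(195,140),.0)): print(n,ray(cal,q,z))
x0,y0=150,130
cv2.imwrite("pics/crop.png",cv2.resize(im[y0:370,x0:350,::-1],None,fx=2.5,fy=2.5,interpolation=cv2.INTER_CUBIC))
E
```

```text
board [((230, 156), array([0.7303, 0.1859])), ((263, 298), array([0.4293, 0.1208])), ((312, 303), array([0.4169, 0.02  ])), ((273, 147), array([0.7482, 0.0932]))]
brass [248 157  12  12 117] [253.5 162.4] [0.7118 0.135 ] [0.7177 0.1361]
brass [320 156  31  31 761] [335.2 171. ] [ 0.6896 -0.0364] [ 0.6948 -0.0404]
brass [239 315   8  13  71] [242.4 321.7] [0.3851 0.1627] [0.3811 0.1647]
brass [174 326  67  22 564] [206.3 336.6] [0.358  0.2351] [0.3532 0.2392]
brass [243 329  21  25 207] [251.1 340.6] [0.348  0.1457] [0.3429 0.1472]
brass [254 339   8  17  28] [259. 349.] [0.3314 0.1302] [0.3259 0.1312]
head [175 269] [0.4932 0.2993] [0.4926 0.3046]
head [160 336] [0.3612 0.328 ] [0.3571 0.3341]
head [241 354] [0.322  0.1664] [0.3169 0.1683]
head [247 349] [0.3313 0.1543] [0.3265 0.1558]
head [246 355] [0.3198 0.1565] [0.3147 0.158 ]
head [259 357] [0.3154 0.1306] [0.3101 0.1315]
head [261 339] [0.3499 0.126 ] [0.3456 0.1267]
head [258 354] [0.3212 0.1325] [0.3161 0.1334]
head [251 355] [0.3196 0.1465] [0.3144 0.1478]
head [258 345] [0.3385 0.1322] [0.3338 0.1331]
head [254 342] [0.3445 0.1401] [0.34   0.1413]
head [259 342] [0.3442 0.1301] [0.3397 0.131 ]
head [253 336] [0.3562 0.142 ] [0.352  0.1431]
head [264 337] [0.3537 0.1199] [0.3494 0.1205]
head [264 332] [0.3634 0.1197] [0.3594 0.1203]
head [245 329] [0.3702 0.1579] [0.3664 0.1594]
head [246 317] [0.3937 0.1555] [0.3905 0.1571]
head [240 314] [0.3999 0.1676] [0.3968 0.1694]
head [235 327] [0.3746 0.1779] [0.3709 0.18  ]
head [174 313] [0.4053 0.3006] [0.4024 0.3059]
head [184 274] [0.4826 0.281 ] [0.4817 0.2858]
jar [ 0.68375815 -0.0218109 ]
mug [0.68946368 0.37896913]
mill [0.77374051 0.26511741]
```

View pics/crop.png

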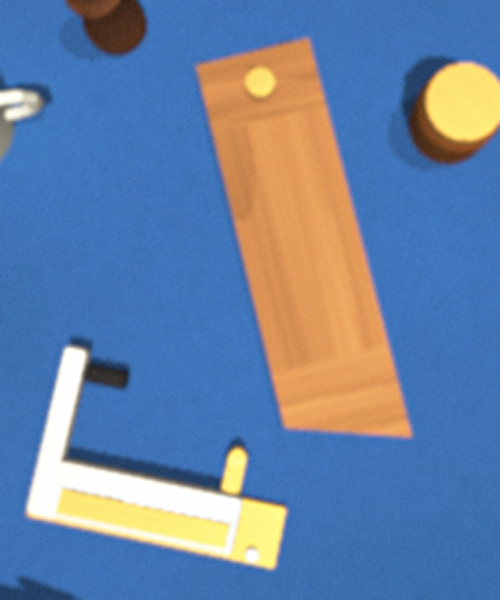

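```bash
cat >> h.py <<'E'
P=np.array([.712,.135]);X=np.array([-.9714,.2375]);Y=np.array([-.2375,-.9714])
def dock(p): r=np.array(p[:2])-P; return np.array([r@X,r@Y])
def st():
    o=ctrl.get_obs();q=o["eef_rot"];print("t",round(o["time_s"],2),"dock",(dock(o["eef_pos"])*1e3).round(1),"z",(o["eef_pos"][2]*1e3).round(1),"F dock",np.round([o["wrist_force"][:2]@X,o["wrist_force"][:2]@Y,o["wrist_force"][2]],2),"rot",q.round(4),"op",round(o["opening"],2))
E
python3 -m handwheel '[{"travel":[-0.16,-0.155,0],"dr":[0,0,0]},{"travel":[-0.16,-0.155,0],"dr":[0,0,0]},{"travel":[-0.16,-0.155,0],"dr":[0,0,0]},{"travel":[-0.16,-0.155,0],"dr":[0,0,0]},{"travel":[-0.16,-0.155,0],"dr":[0,0,0]},{"travel":[-0.16,-0.155,0],"dr":[0,0,0]},{"travel":[-0.16,-0.155,0],"dr":[0,0,0]},{"travel":[-0.16,-0.155,0],"dr":[0,0,0]},{"travel":[-0.16,-0.155,0],"dr":[0,0,0]},{"travel":[-0.16,-0.155,0],"dr":[0,0,0]},{"travel":[-0.16,-0.155,0],"dr":[0,0,0]},{"travel":[-0.16,-0.155,0],"dr":[0,0,0]},{"travel":[-0.16,-0.155,0],"dr":[0,0,0]},{"travel":[-0.16,-0.155,0],"dr":[0,0,0]},{"travel":[-0.16,-0.155,0],"dr":[0,0,0]},{"travel":[-0.16,-0.155,0],"dr":[0,0,0]},{"travel":[-0.16,-0.155,0],"dr":[0,0,0]},{"travel":[-0.16,-0.155,0],"dr":[0,0,0]}]' -1; python3 -c "from h import *;st()"
```

```text
time_s: 1.6
eef_pos: [0.463, 0.0291, 0.2247]
eef_rot: [-0.003, 0.114, 0.993, -0.002]
wrist_force: [0.5, 0.0, -0.4]
opening: 0.0
t 1.6 dock [216.7 162. ] z 224.7 F dock [-0.5  -0.13 -0.38] rot [-0.0031  0.1138  0.9935 -0.0024] op 0.0
```

```bash
python3 -m handwheel '[{"travel":[-0.11,-0.12,0],"dr":[0,0,0]},{"travel":[-0.1,-0.11,0],"dr":[0,0,0]},{"travel":[0,0,0],"dr":[0,0,0]},{"travel":[0,0,0.2],"dr":[0,0,0]},{"travel":[0,0,0.2],"dr":[0,0,0]},{"travel":[0,0,0.2],"dr":[0,0,0]},{"travel":[0,0,0.2],"dr":[0,0,0]},{"travel":[0,0,0.2],"dr":[0,0,0]},{"travel":[0,0,0],"dr":[0,0,0]}]'
python3 - <<'E'
from h import *
st()
im=viewer.camera("top");cv2.imwrite("pics/top1.png",im[:,:,::-1])
E
```

```text
time_s: 2.35
eef_pos: [0.4889, -0.0212, 0.07]
eef_rot: [-0.001, 0.119, 0.993, -0.003]
wrist_force: [-1.6, 0.4, -0.2]
opening: 0.002
t 2.35 dock [179.7 204.7] z 70.0 F dock [ 1.63  0.03 -0.23] rot [-0.001   0.1189  0.9929 -0.0031] op 0.0
```

View pics/top1.png

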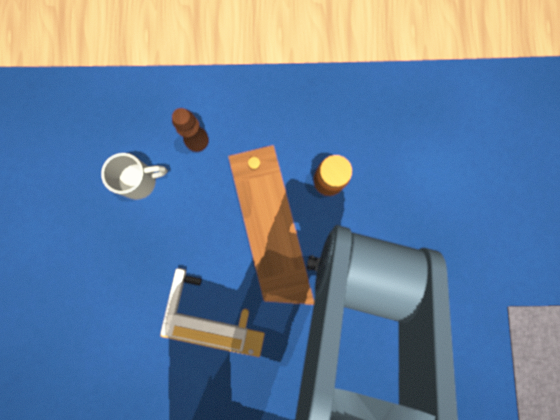

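The hand is to the right of the board near (312,264), clear of the jar and over free counter. I'll lower it to z ≈ 9 mm.

```bash
python3 -m handwheel '[{"travel":[0.02,0,0.15],"dr":[0,0,0]},{"travel":[0.02,0,0.15],"dr":[0,0,0]},{"travel":[0.02,0,0.1],"dr":[0,0,0]},{"travel":[0,0,0],"dr":[0,0,0]},{"travel":[0,0,0],"dr":[0,0,0]}]'; python3 -c "from h import *;st()"
```

```text
time_s: 2.82
eef_pos: [0.4882, -0.0198, 0.02]
eef_rot: [0.006, 0.118, 0.993, -0.004]
wrist_force: [0.5, 0.1, -0.0]
opening: 0.006
t 2.82 dock [180.6 203.5] z 20.0 F dock [-0.48 -0.25 -0.02] rot [ 0.0063  0.1179  0.993  -0.0041] op 0.01
```

```bash
python3 -m handwheel '[{"travel":[0.03,0.02,0.06],"dr":[0,0,0]},{"travel":[0.03,0.03,0.03],"dr":[0,0,0]},{"travel":[0.03,0.03,0],"dr":[0,0,0]},{"travel":[0.03,0.03,0],"dr":[0,0,0]},{"travel":[0,0.03,0],"dr":[0,0,0]},{"travel":[0,0.03,0],"dr":[0,0,0]}]'; python3 -c "from h import *;st()"
```

```text
time_s: 3.32
eef_pos: [0.4808, 0.0106, 0.0117]
eef_rot: [0.012, 0.118, 0.993, -0.005]
wrist_force: [0.1, -1.3, -0.2]
opening: 0.002
t 3.32 dock [195.  175.8] z 11.7 F dock [-0.36  1.23 -0.24] rot [ 0.0118  0.118   0.9929 -0.0048] op 0.0
```

```bash
python3 -m handwheel '[{"travel":[0.015,0.02,0.01],"dr":[0,0.02,0]},{"travel":[0.015,0.02,0.01],"dr":[-0.01,0.02,0]},{"travel":[0.015,0.02,0],"dr":[0,0.02,0]},{"travel":[0.015,0.02,0],"dr":[0,0.02,0]},{"travel":[0.015,0.02,0],"dr":[0,0,0]}]'; python3 -c "from h import *;st()"
```

```text
time_s: 3.73
eef_pos: [0.4755, 0.0281, 0.0099]
eef_rot: [-0.009, 0.117, 0.993, -0.001]
wrist_force: [-0.0, -2.3, -0.3]
opening: 0.001
t 3.73 dock [204.4 160.1] z 9.9 F dock [-0.53  2.27 -0.26] rot [-8.500e-03  1.169e-01  9.931e-01 -8.000e-04] op 0.0
```

```bash
python3 -m handwheel '[{"travel":[0.015,0.02,0],"dr":[0,0,0]},{"travel":[0.015,0.02,0],"dr":[0,0,0]},{"travel":[0.015,0.02,0],"dr":[0,0,0]},{"travel":[0.015,0.02,0],"dr":[0,0,0]},{"travel":[0.015,0.02,0],"dr":[0,0,0]},{"travel":[0.015,0.02,0],"dr":[0,0,0]},{"travel":[0.015,0.02,0],"dr":[0,0,0]},{"travel":[0.015,0.02,0],"dr":[0,0,0]}]'; python3 -c "from h import *;st()"
```

```text
time_s: 4.4
eef_pos: [0.4633, 0.0583, 0.0101]
eef_rot: [-0.007, 0.117, 0.993, -0.001]
wrist_force: [1.8, -2.6, -0.5]
opening: -0.002
t 4.4 dock [223.4 133.6] z 10.1 F dock [-2.35  2.12 -0.46] rot [-7.400e-03  1.174e-01  9.931e-01 -6.000e-04] op -0.0
```

```bash
python3 -m handwheel '[{"travel":[0.01,0.02,0],"dr":[0,0,0]},{"travel":[0.01,0.02,0],"dr":[0,0,0]},{"travel":[0.01,0.02,0],"dr":[0,0,0]},{"travel":[0.008,0.015,0],"dr":[0,0,0]},{"travel":[0.008,0.015,0],"dr":[0,0,0]},{"travel":[0.008,0.015,0],"dr":[0,0,0]},{"travel":[0,0,0],"dr":[0,0,0]}]'; python3 -c "from h import *;st()"
```

```text
time_s: 4.98
eef_pos: [0.4584, 0.0783, 0.0103]
eef_rot: [-0.007, 0.117, 0.993, -0.0]
wrist_force: [1.0, -1.3, -0.8]
opening: 0.003
t 4.98 dock [232.9 115.3] z 10.3 F dock [-1.28  1.06 -0.79] rot [-7.300e-03  1.170e-01  9.931e-01 -4.000e-04] op 0.0
```

```bash
for i in 1 2 3; do python3 -m handwheel '[{"travel":[0.004,0.014,0],"dr":[0,0,0]},{"travel":[0.004,0.014,0],"dr":[0,0,0]},{"travel":[0.004,0.014,0],"dr":[0,0,0]},{"travel":[0.004,0.014,0],"dr":[0,0,0]}]' >/dev/null; python3 -c "from h import *;st()"; done
```

```text
t 5.32 dock [236.1 107.1] z 10.1 F dock [-0.52  3.44  1.58] rot [-8.300e-03  1.171e-01  9.931e-01 -9.000e-04] op -0.0
t 5.65 dock [239.3  98.4] z 10.0 F dock [0.28 3.42 1.52] rot [-0.009   0.117   0.9931 -0.0014] op 0.0
t 5.98 dock [241.4  90.2] z 10.2 F dock [-2.62  7.14  1.23] rot [-0.0086  0.1165  0.9932 -0.0026] op -0.0
```

```bash
python3 -m handwheel '[{"travel":[0.003,0.01,0],"dr":[0,0,0]},{"travel":[0.003,0.01,0],"dr":[0,0,0]},{"travel":[0.003,0.01,0],"dr":[0,0,0]},{"travel":[0.003,0.01,0],"dr":[0,0,0]}]' >/dev/null; python3 -c "from h import *;st()"
python3 -m handwheel '[{"travel":[0.003,0.01,0],"dr":[0,0,0]},{"travel":[0.003,0.01,0],"dr":[0,0,0]},{"travel":[0.003,0.01,0],"dr":[0,0,0]},{"travel":[0.003,0.01,0],"dr":[0,0,0]}]' >/dev/null; python3 -c "from h import *;st()"
```

```text
t 6.32 dock [242.2  85.3] z 10.2 F dock [-1.89  6.87  0.82] rot [-0.0078  0.1159  0.9932 -0.0044] op -0.0
t 6.65 dock [242.8  81. ] z 10.3 F dock [-2.39  6.84  1.11] rot [-0.0069  0.1153  0.9933 -0.0067] op 0.0
```

```bash
python3 -m handwheel '[{"travel":[0.003,0.01,0],"dr":[0,0,0]},{"travel":[0.003,0.01,0],"dr":[0,0,0]},{"travel":[0.003,0.01,0],"dr":[-0.01,0,0]},{"travel":[0.003,0.01,0],"dr":[-0.01,0,0]}]' >/dev/null; python3 -c "from h import *;st()"
python3 -m handwheel '[{"travel":[0.003,0.01,0],"dr":[0,0,0]},{"travel":[0.003,0.01,0],"dr":[0,0,0]},{"travel":[0.003,0.01,0],"dr":[-0.01,0,0]},{"travel":[0.003,0.01,0],"dr":[-0.01,0,0]}]' >/dev/null; python3 -c "from h import *;st()"
```

```text
t 6.98 dock [243.4  76.8] z 10.2 F dock [-1.39  7.3   0.48] rot [-0.0055  0.1146  0.9934 -0.0038] op -0.0
t 7.32 dock [243.8  73.2] z 10.1 F dock [-2.74  8.94  0.87] rot [-0.0041  0.114   0.9935 -0.0011] op 0.0
```

Run:
```python
from h import *
st()
im=viewer.camera("top");cv2.imwrite("pics/top2.png",cv2.resize(im[130:370,130:350,::-1],None,fx=2.5,fy=2.5,interpolation=cv2.INTER_CUBIC))
```

```text
t 7.32 dock [243.8  73.2] z 10.1 F dock [-2.74  8.94  0.87] rot [-0.0041  0.114   0.9935 -0.0011] op 0.0
```

View pics/top2.png

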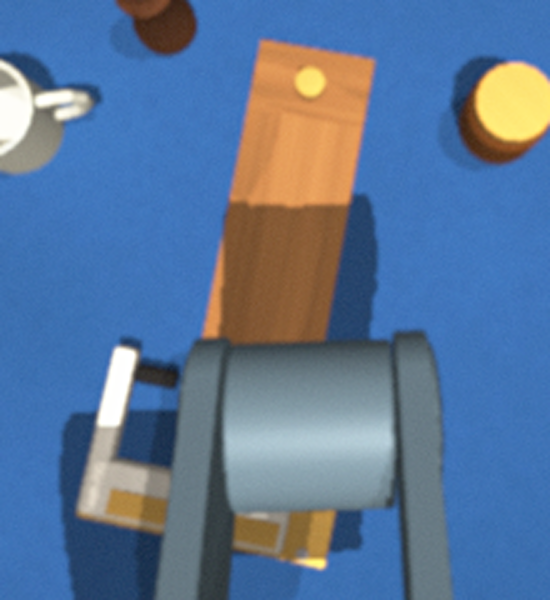

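The board's back edge is at about (197,376) in the crop and the buffer tip at (180,376), so roughly 13–15 mm remains. The arm clears everything else.

```bash
python3 -m handwheel '[{"travel":[0.003,0.01,0],"dr":[0,0,0]},{"travel":[0.003,0.01,0],"dr":[0,0,0]},{"travel":[0.003,0.01,0],"dr":[0,0,0]},{"travel":[0.003,0.01,0],"dr":[0,0,0]}]' >/dev/null; python3 -c "from h import *;st()"
python3 -m handwheel '[{"travel":[0.003,0.01,0],"dr":[0,0,0]},{"travel":[0.003,0.01,0],"dr":[0,0,0]},{"travel":[0.003,0.01,0],"dr":[0,0,0]}]' >/dev/null; python3 -c "from h import *;st()"
```

```text
t 7.7 dock [244.4  70.6] z 10.1 F dock [-2.71 10.13  1.85] rot [-0.0037  0.1134  0.9935 -0.0044] op 0.0
t 7.95 dock [244.8  69. ] z 10.2 F dock [-2.49 10.75  1.6 ] rot [-0.0035  0.1128  0.9936 -0.0075] op -0.0
```

```bash
python3 -m handwheel '[{"travel":[0.003,0.01,0],"dr":[-0.005,0,0]},{"travel":[0.003,0.01,0],"dr":[-0.005,0,0]},{"travel":[0.003,0.01,0],"dr":[-0.005,0,0]}]' >/dev/null; python3 -c "from h import *;st()"
python3 -m handwheel '[{"travel":[0.003,0.01,0],"dr":[-0.005,0,0]},{"travel":[0.003,0.01,0],"dr":[-0.005,0,0]},{"travel":[0.003,0.01,0],"dr":[-0.005,0,0]}]' >/dev/null; python3 -c "from h import *;st()"
python3 -m handwheel '[{"travel":[0.003,0.01,0],"dr":[-0.005,0,0]},{"travel":[0.003,0.01,0],"dr":[-0.005,0,0]}]' >/dev/null; python3 -c "from h import *;st()"
```

```text
t 8.2 dock [245.1  67.4] z 10.2 F dock [-2.2  10.61  0.66] rot [-0.0028  0.1122  0.9937 -0.0065] op 0.0
t 8.45 dock [245.3  65.9] z 10.1 F dock [-3.13  9.98  1.84] rot [-0.0021  0.1116  0.9937 -0.0055] op -0.0
t 8.62 dock [245.5  65. ] z 10.1 F dock [-2.38  9.86  1.81] rot [-0.0016  0.1113  0.9938 -0.0049] op -0.0
```

```bash
python3 -m handwheel '[{"travel":[0.003,0.01,0],"dr":[-0.005,0,0]},{"travel":[0.003,0.01,0],"dr":[-0.005,0,0]},{"travel":[0.003,0.01,0],"dr":[-0.005,0,0]}]' >/dev/null; python3 -c "from h import *;st()"
python3 -m handwheel '[{"travel":[0.003,0.01,0],"dr":[-0.005,0,0]},{"travel":[0.003,0.01,0],"dr":[-0.005,0,0]},{"travel":[0.003,0.01,0],"dr":[-0.005,0,0]}]' >/dev/null; python3 -c "from h import *;st()"
```

```text
t 8.87 dock [245.9  62.9] z 10.1 F dock [-1.28  6.37  1.21] rot [-9.000e-04  1.111e-01  9.938e-01 -3.100e-03] op 0.0
t 9.12 dock [247.   58.5] z 10.0 F dock [-0.1   0.3   0.91] rot [-2.000e-04  1.116e-01  9.938e-01  7.000e-04] op 0.0
```

The force has dropped away, which may mean the catch snapped or only that the board jumped ahead. I'll feel for it in single small rows.

```bash
python3 -m handwheel '[{"travel":[0,0.004,0],"dr":[0,0,0]}]' >/dev/null; python3 -c "from h import *;st()"
python3 -m handwheel '[{"travel":[0,0.004,0],"dr":[0,0,0]}]' >/dev/null; python3 -c "from h import *;st()"
python3 - <<'E'
from h import *
im=viewer.camera("scene");cv2.imwrite("pics/sc1.png",cv2.resize(im[120:340,190:520,::-1],None,fx=2.4,fy=2.4,interpolation=cv2.INTER_CUBIC))
E
```

```text
t 9.2 dock [247.2  57.7] z 9.9 F dock [-1.55  4.63  0.58] rot [-2.000e-04  1.116e-01  9.938e-01  8.000e-04] op -0.0
t 9.28 dock [247.3  57.2] z 9.9 F dock [-0.19  5.77  2.14] rot [-4.000e-04  1.114e-01  9.938e-01  6.000e-04] op 0.0
```

View pics/sc1.png

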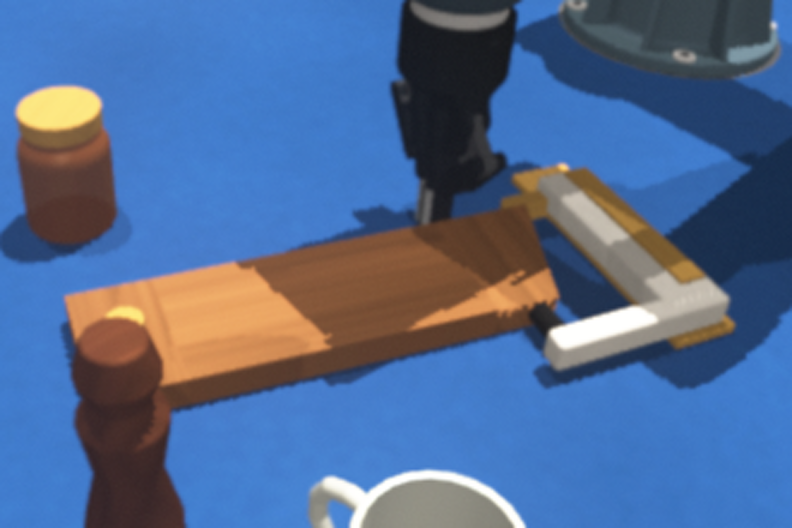

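The force is rising again, to 5.8 N against the buffer. The catch tongue at about (505,203) now pokes out in front of the board's corner at (527,207), and the buffer touches the back edge. I'll take the hand away.

```bash
python3 -m handwheel '[{"travel":[0,-0.02,0],"dr":[0,0,0]},{"travel":[0,-0.05,0],"dr":[0,0,0]},{"travel":[0,-0.1,0],"dr":[0,0,0]},{"travel":[0,-0.1,-0.1],"dr":[0,0,0]},{"travel":[0,0,-0.2],"dr":[0,0,0]},{"travel":[0,0,-0.2],"dr":[0,0,0]},{"travel":[0,0,-0.2],"dr":[0,0,0]},{"travel":[0,0,-0.2],"dr":[0,0,0]}]' >/dev/null
python3 - <<'E'
from h import *
st()
im=viewer.camera("scene");cv2.imwrite("pics/sc2.png",cv2.resize(im[150:300,290:510,::-1],None,fx=3.5,fy=3.5,interpolation=cv2.INTER_CUBIC))
E
```

```text
t 10.0 dock [255.7 100.9] z 140.9 F dock [-0.49  0.45  0.04] rot [-0.0112  0.1114  0.9937  0.0027] op -0.0
```

View pics/sc2.png

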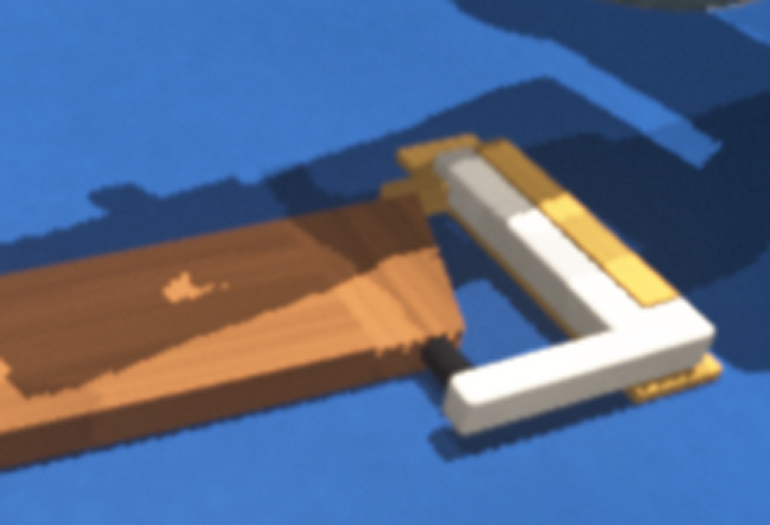

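The catch tongue, near (395,190), is out in front of the front edge, and the buffer at (440,355) bears on the back edge, so the board is latched. Next I'll go over the board to its back side.

```bash
python3 -m handwheel '[{"travel":[-0.065,0.18,0],"dr":[0,-0.02,0]},{"travel":[-0.065,0.18,0],"dr":[0,-0.02,0]},{"travel":[-0.065,0.18,0],"dr":[0,0,0]},{"travel":[-0.065,0.18,0],"dr":[0,0,0]},{"travel":[-0.065,0.18,0],"dr":[0,0,0]},{"travel":[-0.065,0.18,0],"dr":[0,0,0]},{"travel":[-0.065,0.18,0],"dr":[0,0,0]},{"travel":[-0.065,0.18,0],"dr":[0,0,0]},{"travel":[0,0,0],"dr":[0,0,0]},{"travel":[0,0,0],"dr":[0,0,0]}]' >/dev/null; python3 -c "from h import *;st()"
```

```text
t 10.88 dock [ 173.9 -127. ] z 150.5 F dock [ 0.37  0.09 -0.76] rot [0.0072 0.1125 0.9936 0.0055] op -0.0
```

```bash
python3 -m handwheel '[{"travel":[0,-0.06,0.1],"dr":[0.02,0.025,0]},{"travel":[0,-0.03,0.2],"dr":[0,0,0]},{"travel":[0,0,0.2],"dr":[0,0,0]},{"travel":[0,0,0.2],"dr":[0,0,0]},{"travel":[0,0,0.15],"dr":[0,0,0]},{"travel":[0,0,0],"dr":[0,0,0]}]' >/dev/null
python3 - <<'E'
from h import *
st()
im=viewer.camera("scene");cv2.imwrite("pics/sc3.png",im[:,:,::-1])
E
```

```text
t 11.38 dock [ 175.5 -104.9] z 15.1 F dock [ 1.44  1.02 -0.87] rot [-2.500e-03  1.136e-01  9.935e-01 -4.000e-04] op -0.0
```

View pics/sc3.png

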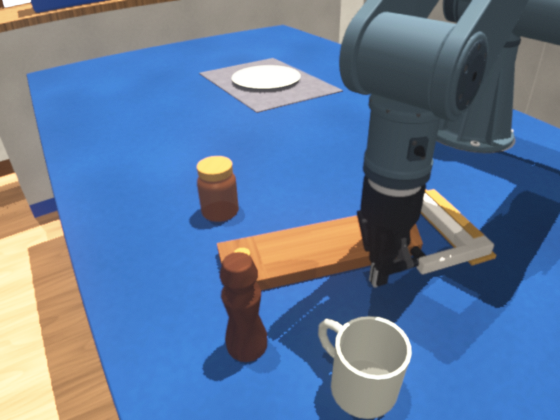

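The fingers, at about (380,275), are behind the board and clear of the mug and the buffer arm. I'll move in on the back edge.

```bash
python3 -m handwheel '[{"travel":[0,-0.04,0.02],"dr":[0,0,0]},{"travel":[0,-0.04,0.01],"dr":[0,0,0]},{"travel":[0,-0.04,0],"dr":[0,0,0]},{"travel":[0,-0.02,0],"dr":[0,0,0]},{"travel":[0,-0.015,0],"dr":[0,0,0]}]' >/dev/null; python3 -c "from h import *;st()"
python3 -m handwheel '[{"travel":[0,-0.01,0],"dr":[0,0,0]},{"travel":[0,-0.01,0],"dr":[0,0,0]}]' >/dev/null; python3 -c "from h import *;st()"
```

```text
t 11.85 dock [171.7 -78.8] z 17.3 F dock [-0.08 -0.52  0.07] rot [9.000e-04 1.144e-01 9.934e-01 7.000e-04] op -0.0
t 12.02 dock [170.1 -75.6] z 19.5 F dock [ 0.11  0.46 -0.06] rot [0.0026 0.1147 0.9934 0.0013] op -0.0
```

```bash
python3 -m handwheel '[{"travel":[0.01,0,0.04],"dr":[0,0,0]},{"travel":[0.01,0,0.03],"dr":[0,0,0]},{"travel":[0,0,0.01],"dr":[0,0,0]}]' >/dev/null; python3 -c "from h import *;st()"
python3 -m handwheel '[{"travel":[0,-0.007,0],"dr":[0,0,0]},{"travel":[0,-0.007,0],"dr":[0,0,0]}]' >/dev/null; python3 -c "from h import *;st()"
python3 -m handwheel '[{"travel":[0,-0.007,0],"dr":[0,0,0]},{"travel":[0,-0.007,0],"dr":[0,0,0]}]' >/dev/null; python3 -c "from h import *;st()"
```

```text
t 12.27 dock [172.  -76.2] z 8.4 F dock [ 0.82  0.23 -1.16] rot [0.0044 0.1147 0.9934 0.0019] op -0.0
t 12.43 dock [173.  -74.2] z 7.1 F dock [ 0.06  0.35 -0.01] rot [0.0035 0.1143 0.9934 0.0017] op -0.0
t 12.6 dock [173.3 -72. ] z 6.6 F dock [-0.41  1.02 -0.7 ] rot [0.0031 0.114  0.9935 0.0016] op 0.0
```

```bash
python3 -m handwheel '[{"travel":[0,-0.007,-0.008],"dr":[0,0,0]},{"travel":[0,-0.007,-0.008],"dr":[0,0,0]}]' >/dev/null; python3 -c "from h import *;st()"
python3 -m handwheel '[{"travel":[0,-0.007,0],"dr":[0,0,0]}]' >/dev/null; python3 -c "from h import *;st()"
python3 -m handwheel '[{"travel":[0,-0.006,0],"dr":[0,0,0]}]' >/dev/null; python3 -c "from h import *;st()"
```

```text
t 12.77 dock [173.6 -69.6] z 8.8 F dock [0.71 0.41 0.92] rot [0.0028 0.114  0.9935 0.0014] op -0.0
t 12.85 dock [173.3 -68.5] z 9.1 F dock [-0.13  0.25 -0.32] rot [0.003  0.114  0.9935 0.0015] op -0.01
t 12.93 dock [173.2 -67.7] z 9.3 F dock [ 0.09 -0.95 -0.99] rot [0.0032 0.1141 0.9935 0.0017] op -0.0
```

```bash
python3 -m handwheel '[{"travel":[0,-0.006,0],"dr":[0,0,0]}]' >/dev/null; python3 -c "from h import *;st()"
python3 -m handwheel '[{"travel":[0,-0.006,0],"dr":[0,0,0]}]' >/dev/null; python3 -c "from h import *;st()"
python3 -m handwheel '[{"travel":[0,-0.006,0],"dr":[0,0,0]}]' >/dev/null; python3 -c "from h import *;st()"
```

```text
t 13.02 dock [173.2 -67.1] z 9.4 F dock [ 0.12 -4.95 -2.56] rot [0.0033 0.1142 0.9934 0.0022] op 0.0
t 13.1 dock [173.2 -67.1] z 9.5 F dock [ 0.64 -5.93 -3.56] rot [0.0037 0.1144 0.9934 0.0031] op 0.0
t 13.18 dock [173.2 -67.1] z 9.5 F dock [-0.62 -5.8  -2.93] rot [0.0041 0.1146 0.9934 0.004 ] op -0.0
```

5.9 N and no yield: the catch holds. I'll keep that lean for just over a second.

```bash
python3 -m handwheel '[{"travel":[0,-0.006,0],"dr":[0,0,0]},{"travel":[0,-0.006,0],"dr":[0,0,0]},{"travel":[0,-0.006,0],"dr":[0,0,0]},{"travel":[0,-0.006,0],"dr":[0,0,0]}]' >/dev/null; python3 -c "from h import *;st()"
python3 -m handwheel '[{"travel":[0,-0.006,0],"dr":[0,0,0]},{"travel":[0,-0.006,0],"dr":[0,0,0]},{"travel":[0,-0.006,0],"dr":[0,0,0]},{"travel":[0,-0.006,0],"dr":[0,0,0]}]' >/dev/null; python3 -c "from h import *;st()"
python3 -m handwheel '[{"travel":[0,-0.006,0],"dr":[0,0,0]},{"travel":[0,-0.006,0],"dr":[0,0,0]},{"travel":[0,-0.006,0],"dr":[0,0,0]},{"travel":[0,-0.006,0],"dr":[0,0,0]}]' >/dev/null; python3 -c "from h import *;st()"
```

```text
t 13.52 dock [173.1 -67.3] z 9.6 F dock [ 0.21 -5.85 -2.03] rot [0.0056 0.1148 0.9933 0.0073] op 0.0
t 13.85 dock [173.1 -67.3] z 9.7 F dock [-0.06 -5.4  -2.93] rot [0.007  0.115  0.9933 0.0105] op 0.0
t 14.18 dock [173.1 -67.4] z 9.8 F dock [ 0.02 -5.33 -2.18] rot [0.0085 0.1151 0.9932 0.0137] op 0.0
```

```bash
python3 -m handwheel '[{"travel":[0,-0.007,0],"dr":[0,0,0]},{"travel":[0,-0.007,0],"dr":[0,0,0]},{"travel":[0,-0.007,0],"dr":[0,0,0]},{"travel":[0,-0.007,0],"dr":[0,0,0]}]' >/dev/null; python3 -c "from h import *;st()"
python3 -m handwheel '[{"travel":[0,-0.007,0],"dr":[0,0,0]},{"travel":[0,-0.007,0],"dr":[0,0,0]},{"travel":[0,-0.007,0],"dr":[0,0,0]},{"travel":[0,-0.007,0],"dr":[0,0,0]},{"travel":[0,-0.007,0],"dr":[0,0,0]},{"travel":[0,-0.007,0],"dr":[0,0,0]},{"travel":[0,-0.007,0],"dr":[0,0,0]},{"travel":[0,-0.007,0],"dr":[0,0,0]},{"travel":[0,-0.007,0],"dr":[0,0,0]}]' >/dev/null; python3 -c "from h import *;st()"
```

```text
t 14.52 dock [173.1 -67.4] z 9.9 F dock [ 0.05 -5.5  -2.45] rot [0.0101 0.1154 0.9931 0.0174] op -0.0
t 15.27 dock [173.  -67.6] z 10.1 F dock [ 0.21 -6.39 -3.26] rot [0.0139 0.1158 0.9928 0.0255] op 0.0
```

Held for over 2 s at 5.3–6.4 N. Now I'll withdraw backwards, lift, and look.

```bash
python3 -m handwheel '[{"travel":[0,0.03,0],"dr":[0,0,0]},{"travel":[0,0.1,0],"dr":[0,0,0]},{"travel":[0,0.12,0],"dr":[0.04,0.02,0]},{"travel":[0,0,-0.1],"dr":[0.04,0.02,0]},{"travel":[0,0,-0.2],"dr":[0.03,0,0]},{"travel":[0,0,-0.2],"dr":[0,0,0]},{"travel":[0,0,-0.2],"dr":[0,0,0]},{"travel":[0,0,-0.2],"dr":[0,0,0]},{"travel":[0,0,-0.2],"dr":[0,0,0]},{"travel":[0.2,0,0],"dr":[0,0,0]},{"travel":[0.2,0,0],"dr":[0,0,0]},{"travel":[0.2,0,0],"dr":[0,0,0]},{"travel":[0.2,0,0],"dr":[0,0,0]},{"travel":[0.2,0,0],"dr":[0,0,0]},{"travel":[0,0,0],"dr":[0,0,0]},{"travel":[0,0,0],"dr":[0,0,0]}]' >/dev/null
python3 - <<'E'
from h import *
st()
a=viewer.camera("top");b=viewer.camera("scene")
c=np.hstack([a[75:375,80:360],b[130:430,200:520]])
cv2.imwrite("pics/fin.png",cv2.resize(c[:,:,::-1],None,fx=1.33,fy=1.33,interpolation=cv2.INTER_CUBIC))
a0=cv2.imread("pics/top0.png")[:,:,::-1]
for n,(x,y,w,h) in dict(mug=(95,145,75,60),mill=(165,100,48,55),jar=(308,148,50,50)).items():
    print(n,np.abs(a0[y:y+h,x:x+w].astype(int)-a[y:y+h,x:x+w]).mean().round(2))
E
```

```text
t 16.6 dock [ 328.7 -116.8] z 190.0 F dock [-0.96 -0.48 -0.62] rot [ 0.0031  0.116   0.9932 -0.004 ] op 0.0Traceback (most recent call last):
  File "<stdin>", line 4, in <module>
    return _nx.concatenate(arrs, 1, dtype=dtype, casting=casting)
           ~~~~~~~~~~~~~~~^^^^^^^^^^^^^^^^^^^^^^^^^^^^^^^^^^^^^^^
ValueError: all the input array dimensions except for the concatenation axis must match exactly, but along dimension 0, the array at index 0 has size 300 and the array at index 1 has size 290
```

Run:
```python
from h import *
a=viewer.camera("top");b=viewer.camera("scene")
c=np.hstack([a[75:375,80:360],b[120:420,200:520]])
cv2.imwrite("pics/fin.png",cv2.resize(c[:,:,::-1],None,fx=1.33,fy=1.33,interpolation=cv2.INTER_CUBIC))
a0=cv2.imread("pics/top0.png")[:,:,::-1]
for n,(x,y,w,h) in dict(mug=(95,145,75,60),mill=(165,100,48,55),jar=(308,148,50,50)).items():
    print(n,np.abs(a0[y:y+h,x:x+w].astype(int)-a[y:y+h,x:x+w]).mean().round(2))
```

```text
mug 4.43
mill 2.19
jar 1.82
```

View pics/fin.png

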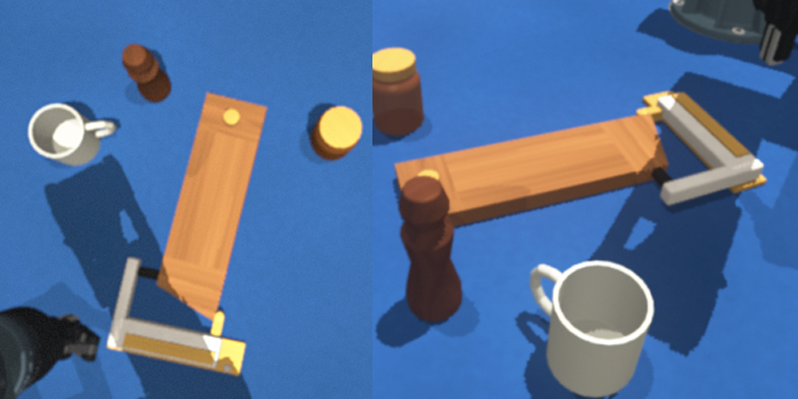

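The three objects look unchanged; the mug's larger difference is probably the arm's shadow beside it. I'll zoom in on the catch to be sure.

Run:
```python
from h import *
a=viewer.camera("top");b=viewer.camera("scene")
r=lambda i:cv2.resize(i[:,:,::-1],(390,390),interpolation=cv2.INTER_CUBIC)
cv2.imwrite("pics/z.png",np.hstack([r(a[290:340,215:265]),r(b[180:230,370:420])]))
a0=cv2.imread("pics/top0.png")[:,:,::-1].copy()
for n,im in(("before",a0),("now",a)):
    h=cv2.cvtColor(im,cv2.COLOR_RGB2HSV);m=cv2.inRange(h,(0,0,140),(179,90,255));m[:140]=0;m[210:]=0;m[:,:95]=0;m[:,175:]=0
    print(n,cv2.boundingRect(m),np.argwhere(m).mean(0).round(1))
```

```text
before (101, 152, 66, 48) [175.  130.5]
now (101, 152, 65, 48) [175.1 130.5]
```

View pics/z.png

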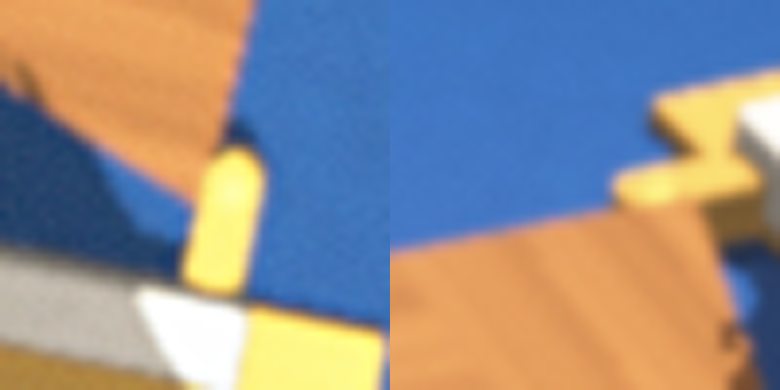

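The zoom shows the tongue fully out and lying along the front edge just past the corner, in both views. The mug's outline is unchanged. I'll hand in.

```bash
python3 -c "
from bench import ctrl
print(ctrl.hand_in())"
```

```text
the job is handed in; nothing more can be done
None
```

The board is latched and handed in at about 17 s. Pushing gently on the front edge near the free end, I read at most about 11 N. The force then fell to about 0.3 N, and rose again to 5.8 N against the buffer, so I took the hand away.

- **Check push:** I leaned on the back edge at about board x = 173 mm with 5.3–6.4 N for a little over 2 s. The fingers moved less than 1 mm, so the catch holds.
- **Catch:** Both final views show the tongue fully out in front of the board's front corner and the buffer on its back edge. The hand was clear of everything.
- **Mug, mill and jar:** None shows any movement. The mug's image patch differed slightly from the first picture, which looks like arm shadow because its outline matches to within a pixel.
- **Loose ends:** Forces were read only between short groups of rows, so brief peaks in between were not seen. During the lean the tool tilted a few degrees, with about 3 N of vertical force on the finger.

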